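# Hang the latch-hook check weight on the pull tester

### The arm

A 6-joint arm with a two-finger parallel gripper is mounted at the origin on the work surface. World frame = base frame: x ahead of the robot, y to its left, z up, the work surface at z = 0. Lengths are in mm, angles in rad, forces in N, time in s.
With the tool pointing down it reaches from about 375 to 975 mm from the base axis. Payload 3.8 kg.
Tool frame: the origin (TCP) lies on the mounting face of the last link; the fingertips stand 166 mm ahead of it and the grasp point (between the pads) lies 147 mm ahead of it; z points along the fingers, x is the direction in which the jaws open and shut, and the axes are right-handed (so a half turn about z gives the same grasp; the last joint's range is limited). The gripper opens to 88 mm and grips with 3 to 60 N. Pads are 18 mm wide; open, the fingers measure 123 mm over their backs; the gripper's body (75 mm by 187 mm) begins 45 mm behind the grasp point.
Start: joints at [1.236, 0.264, 1.604, -0, 1.274, -0.037], TCP at [198.055, 645.286, 404.706] pointing down, gripper open.
Joint ranges: [-2.63, 2.63], [-0.94, 2.18], [0.31, 2.57], [-1.31, 4.45], [0, 2.66], [-2.55, 2.55]. Speed limits (rad/s): [2.57, 2.57, 3.14, 3.14, 3.14, 3.14].

### API

Orientations are given as a 3x3 rotation matrix whose columns are the frame's x, y, z axes.
In Python, from station import * gives the robot as it stands. The module is installed in compiled form; this text tells all that it offers.
- The arm moves only by the shell command python3 -m pendant 'ROWS' [OPENING] [FORCE]. ROWS is JSON, a list that holds one entry, the list of rows, each a list of 4 numbers: the shift along the tool's x, y, z in cm, then the turn about the tool's z in degrees. In form: [[[tx, ty, tz, turn], ...]]. A call has 1 to 20 rows; each row is the pose to reach, as a shift and turn from the pose measured when the call began, along the tool's axes at that moment; what a row does not reach only later rows make up. A row lasts 1/12 s, in which the tool goes at most 41.7 mm and 7.16 degrees, less where a joint would pass 70% of its speed; a pose out of reach is approached as far as the arm can. A call with a gripper value outside its range is refused whole. OPENING is the opening, from 0 (shut) to 1 (fully open), set as the call begins (- or left out, the last holds). The fingers move at their own pace and stop on an object; FORCE is the grip in N (left out, the last holds). Time passes only in rows, so rows that repeat a pose let the fingers close. It gives the time, the measured TCP pose, the force and the opening at its end, in the units of the state.
- state(): the state, without advancing time (a new reading comes with each control period).
- capture(name): name is "scene" or "top" or "wrist"; returns (picture, depth): 420x560x3 uint8, red, green, blue; 420x560 float32, mm along the optical axis (not along the pixel's ray), 0 where there is no reading.
- get_calibration(name): a dict with "K" (3x3 intrinsics, pixels), "cam_to_world" (4x4, takes a point from camera to world coordinates); the wrist camera has in their place "tool_from_camera" (4x4, takes a point from camera to tool coordinates, whose origin is the TCP and whose axes are the tool frame's). Camera axes: x right, y down, z forward; pixel columns grow to the right and rows downward; lengths in mm; the calibration is good to about 2 mm. A picture is of the moment at which its call begins: read the wrist's pose just before it. get_calibration takes no time and is no camera call.
- close_job(): hands the job in, once; it reports no verdict.
The state is a dict: "time_s": time; "joint_pos": joint angles; "qd": joint speeds; "tau": joint torques, N m; "position": TCP position; "tool_rot": TCP orientation; "wrist_force": force on the tool from outside, world axes, zero at the start; "moment": the same for the moment, N m; "width": finger opening in mm.
Only numpy, scipy, OpenCV 4.12 (cv2) and the standard library are available. Lean on these libraries where they do the work, as an engineer would, in place of code of your own. Each camera call takes 0.05 s, during which the arm holds its last target.

### The job

Hang the check weight on the pull tester's load pin: push the mouth of its hook onto the pin until the pin is right up in the bow and the sprung safety latch has snapped shut behind it. Then lift it gently until you feel the pin bear on the inside of the shut latch, to prove that the latch holds, and lower it again so that it hangs freely from the pin. Never put more than 25 N on the tester's pin or 15 N on the light latch, and leave the other things on the bench where they are.

Things in the scene. Friction and masses are not known exactly. Their poses are not given: they have to be found in the camera images.
- weight_tab (a point): Grasping point in the finger tab on top of the check weight (the only weight with a hook), on its centre line, 167 mm above its underside. The tab is 20 mm wide along x, 14 mm thick along y and stands 144 to 184 mm above the underside. Axes: z up; y across the flat hook, as the pin will lie in it; x to the side of the hook's open mouth. It starts upright on the bench
- hook_seat (a point): Where the pin's axis lies when the hook is fully home on it: on the weight's centre line, 124 mm above the underside, axes as weight_tab. The tip ends in a nose 50 mm below this point; the mouth between nose and back is x = -12 to +10 mm. From 50 to 86 mm below this point the +x side is open: there the pin can pass in sideways under the nose, then go straight up through mouth and latch into the bow
- latch (a joint): Angle of the hook's sprung safety latch, rad: 0 shut (level across the mouth), up to 1.45 swung upward into the hook, the only way it opens. From below, the pin must press on it with 5 to 11 N, more than the weight's own weight, before it yields; it snaps shut below the pin in the last 2 to 6 mm before the pin is fully home
- pin_line (a point): Nominal middle of the pull tester's load pin, 175 mm above the bench. The level steel pin runs along x, 12 mm thick, free for 62 mm between an 18 mm collar (x = +31 mm) and a 28 mm end disc (x = -31 mm) too large for the hook, which may sit anywhere between. The arm is clamped at a height set by hand: the pin lies up to 8 mm above or below this point, how far is not measured. z up
- tester: The pull tester, origin at the centre of its underside, x axis as the pin, pointing into the cabinet. Cream cabinet 180 x 220 mm, 195 mm high, two low clamps at the back of its roof; its face is 80 mm from pin_line, the square load arm runs from there to the pin's collar. The arm is sprung: the pin gives 1 mm for 25 N, up or down. It must never feel more than 25 N
- check_weight: The check weight, 0.36 to 0.49 kg, 184 mm tall: a steel disc 48 mm across, 28 mm high, with a flat aluminium hook (14 mm thick, 54 mm wide) on it. Origin at the centre of its underside, axes as weight_tab. The hook is an upside-down J: its back (inner face at x = -12 mm) rises on the -x side to the bow (inner radius 12 mm), from which the tip (inner face at x = +12 mm) hangs on the +x side
- latch_plate: The latch: a steel plate 28 mm long, 10 mm wide, 4 mm thick, reaching from the hook's back to its tip. Origin on its hinge, in the hook's back, 33 mm below and 16 mm to the -x side of hook_seat; x along the plate to the tip. With the latch shut and the pin in the hook, lifting the weight 25 mm from fully home brings the pin to bear on the plate's upper face. It may be loaded with 15 N at most
- weight_big: A plain check weight without a hook, 56 mm across, 72 mm tall with its knob; leave alone. Origin at its underside
- weight_small: A plain check weight without a hook, 42 mm across, 58 mm tall with its knob; leave alone. Origin at its underside
- tape_roll: A roll of tape lying flat, 100 mm across, 24 mm high; leave alone. Origin at its underside
- wash_bottle: A white plastic bottle, 60 mm across, 150 mm tall; leave alone. Origin at its underside
- tissue_box: A paper tissue box, 115 x 230 x 65 mm; leave alone. Origin at its underside
- caliper: A caliper lying flat, 200 mm long, 12 mm high; leave alone. Origin at its underside

How it is judged (in metres and radians):
On the way, in this order (a step that is already met when the one before it is completed fails the run):
1. the pin is up in the bow of the hook and the latch has shut behind it (x of hook_seat in the frame of pin_line between -0.034 and 0.034 m and y of hook_seat in the frame of pin_line between -0.013 and 0.013 m and z of hook_seat in the frame of pin_line between -0.015 and 0.014 m and value of joint latch below 0.15 rad), for 0.2 s.
2. the weight is lifted until the pin bears on the inside of the shut latch with at least 2 N (contact force between latch_plate and tester above 2 N and z of hook_seat in the frame of pin_line between 0.012 and 0.036 m and value of joint latch below 0.15 rad), for 0.2 s.
At the end, for the whole second after the job is handed in: The check weight hangs from the load pin, clear of the bench, plumb within 0.15 rad and at rest (under 30 mm/s): the pin is up in the bow (hook_seat within 12 mm of pin_line in height, 13 mm across and 34 mm along the pin), the latch is shut (under 0.15 rad) below it and the pin carries the weight (x of hook_seat in the frame of pin_line between -0.034 and 0.034 m and y of hook_seat in the frame of pin_line between -0.013 and 0.013 m and z of hook_seat in the frame of pin_line between -0.012 and 0.012 m and value of joint latch below 0.15 rad and contact force between check_weight and tester above 2.5 N and angle between check_weight's own z axis and vertical below 0.15 rad and height (world z) of check_weight above 0.03 m and linear speed of check_weight below 0.03 m/s); the robot touches nothing.
It fails at once if the weight or its hook loads the tester with more than 25 N (contact force between check_weight and tester above 25 N).
It fails at once if the pin presses on the latch, from either side, with more than 15 N (contact force between latch_plate and tester above 15 N).
It fails at once if another thing on the bench is moved by more than 15 mm (distance of any of weight_big, weight_small, tape_roll, wash_bottle, tissue_box, caliper from where it was at the start of the episode above 0.015 m).
It also fails if it takes over 69 s, if anything falls off the work surface, if the arm or the gripper's body presses on something with over 40 N, if the wrist force passes 120 N, or if a joint passes its speed limit or range.

## Working session

There is one attempt and no reset: what is moved stays moved. The work goes in short steps, Python scripts to look and compute and a shell command to move; the robot and the scene stay as the last step left them, time stands still between calls to the robot, and variables do not carry over. Pictures are saved under pics/ and viewed, and the job is handed in when it is done.

```bash
mkdir -p pics; python3 - <<'E'
from station import *
import cv2,numpy as np
s=state();print(s)
for n in("scene","top","wrist"):
    p,d=capture(n);cv2.imwrite(f"pics/{n}0.png",p[:,:,::-1]);np.save(f"pics/{n}0.npy",d);print(n,get_calibration(n))
E
```

```text
{'time_s': 0.0, 'joint_pos': array([ 1.23608558e+00,  2.64706953e-01,  1.60536270e+00,  4.64633361e-06,
        1.27371449e+00, -3.68977573e-02]), 'qd': array([ 0.00099597,  0.0002513 ,  0.00105821,  0.00031744,  0.00013187,
       -0.00092074]), 'tau': array([-1.41867848e-03, -5.02120757e+01, -3.56867158e+01,  7.26799783e-02,
        2.94738414e-02, -1.73670605e-04]), 'position': array([197.95012985, 644.95684886, 403.42485258]), 'tool_rot': array([[ 2.93430684e-01,  9.55980078e-01, -7.24091957e-04],
       [ 9.55977844e-01, -2.93431565e-01, -2.06841476e-03],
       [-2.18983474e-03, -8.52795114e-05, -9.99997599e-01]]), 'wrist_force': array([ 0.04356117,  1.00284938, -0.31333907]), 'moment': array([-0.00250236, -0.0165271 , -0.02371562]), 'width': 88.22405556563479}
scene {'K': array([[475.55650433,   0.        , 274.37353852],
       [  0.        , 475.55650433, 202.98397133],
       [  0.        ,   0.        ,   1.        ]]), 'cam_to_world': array([[-2.74459148e-01,  5.61075950e-01, -7.80939149e-01,
         1.43832063e+03],
       [ 9.61353047e-01,  1.41743045e-01, -2.36028025e
[... 554 characters left out ...]
       [-4.26672460e-03, -2.23189625e-01, -9.74765708e-01,
         1.10301060e+03],
       [ 0.00000000e+00,  0.00000000e+00,  0.00000000e+00,
         1.00000000e+00]])}
wrist {'K': array([[339.83927173,   0.        , 277.86862399],
       [  0.        , 339.83927173, 206.6812164 ],
       [  0.        ,   0.        ,   1.        ]]), 'tool_from_camera': array([[ 9.99999523e-01,  5.39596785e-04, -8.13983299e-04,
         8.51860092e-01],
       [-2.92958806e-04,  9.60854930e-01,  2.77051834e-01,
        -7.09535701e+01],
       [ 9.31616144e-04, -2.77051463e-01,  9.60854629e-01,
         2.10982097e+01],
       [ 0.00000000e+00,  0.00000000e+00,  0.00000000e+00,
         1.00000000e+00]])}
```

View pics/scene0.png

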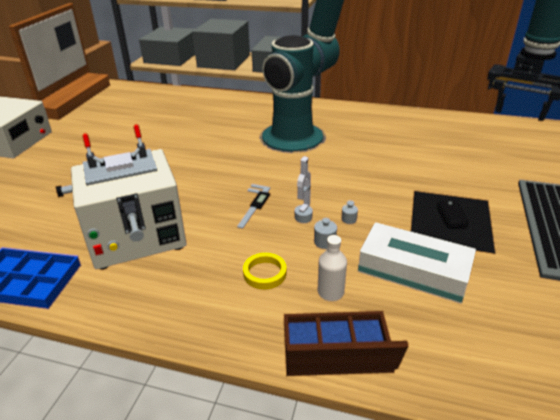

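View pics/top0.png

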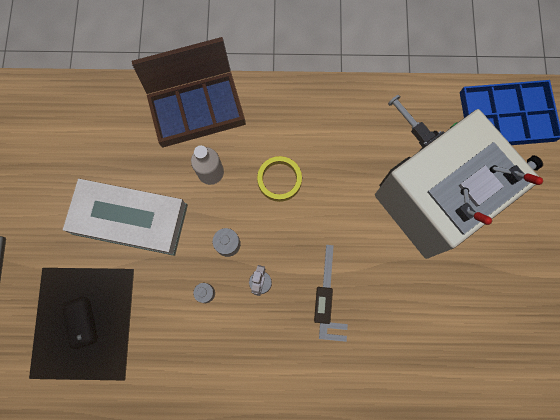

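View pics/wrist0.png

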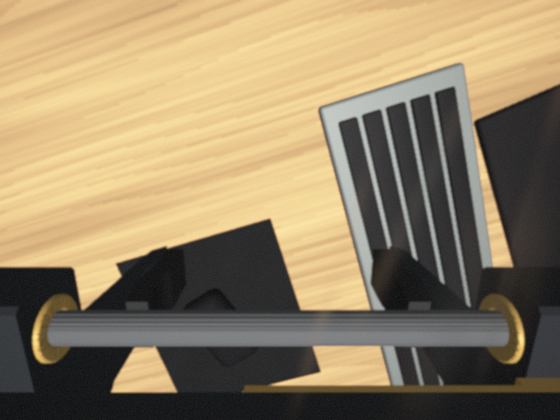

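The scene view shows the tester on the left and the hook weight near (305,190). In the top view the hook is at (259,280) and the pin runs from its disc at (395,100) to its collar at (415,122). Next I measure both from the top depth.

```bash
cat > h.py <<'E'
import numpy as np,cv2
from station import *
def cloud(n,d,cal=None,s=None):
    c=get_calibration(n);K=c["K"]
    v,u=np.mgrid[:d.shape[0],:d.shape[1]]
    P=np.stack([(u-K[0,2])/K[0,0]*d,(v-K[1,2])/K[1,1]*d,d],-1)
    if n=="wrist":
        T=c["tool_from_camera"];P=P@T[:3,:3].T+T[:3,3]
        return P@s["tool_rot"].T+s["position"]
    T=c["cam_to_world"];return P@T[:3,:3].T+T[:3,3]
E
python3 - <<'E'
from h import *
for n,r in(("top",(225,300,220,300)),("top",(70,260,370,545)),("scene",(140,230,270,340)),("scene",(170,260,60,190))):
    d=np.load(f"pics/{n}0.npy");im=cv2.imread(f"pics/{n}0.png")
    a,b,c,e=r;k=min(800//(e-c),600//(b-a))
    cv2.imwrite(f"pics/z_{n}_{a}.png",cv2.resize(im[a:b,c:e],None,fx=k,fy=k,interpolation=cv2.INTER_CUBIC));print(n,r,k)
d=np.load("pics/top0.npy");P=cloud("top",d);print("bench",np.median(P[330:400,380:540,2]))
np.set_printoptions(precision=0,suppress=True)
m=P[245:300,235:285]
for lo,hi in((15,40),(40,100),(100,140),(140,200)):
    q=m[(m[...,2]>lo)&(m[...,2]<hi)];print(lo,len(q),q.mean(0) if len(q) else'',q.min(0)if len(q) else'',q.max(0)if len(q) else'')
for (u,v) in [(395,100),(400,106),(405,112),(410,117),(414,121),(424,133),(430,140),(478,115),(380,195),(430,250),(548,160),(470,180)]:
    print(u,v,P[v,u])
E
```

```text
top (225, 300, 220, 300) 8
top (70, 260, 370, 545) 3
scene (140, 230, 270, 340) 6
scene (170, 260, 60, 190) 6
bench -0.8470859622931357
15 217 [451. 142.  28.] [420. 121.  16.] [526. 200.  40.]
40 45 [460. 157.  72.] [420. 132.  40.] [522. 197. 100.]
100 117 [445. 144. 130.] [420. 133. 101.] [474. 155. 140.]
140 125 [446. 144. 172.] [433. 136. 140.] [463. 152. 187.]
395 100 [ 798. -120.  174.]
400 106 [ 786. -130.  173.]
405 112 [ 774. -140.  171.]
410 117 [ 764. -149.  171.]
414 121 [ 754. -156.  173.]
424 133 [ 728. -173.  178.]
430 140 [ 707. -179.  195.]
478 115 [ 759. -273.  196.]
380 195 [ 634. -109.   51.]
430 250 [ 514. -202.   79.]
548 160 [ 734. -504.   -1.]
470 180 [ 625. -241.  215.]
```

View pics/z_top_225.png

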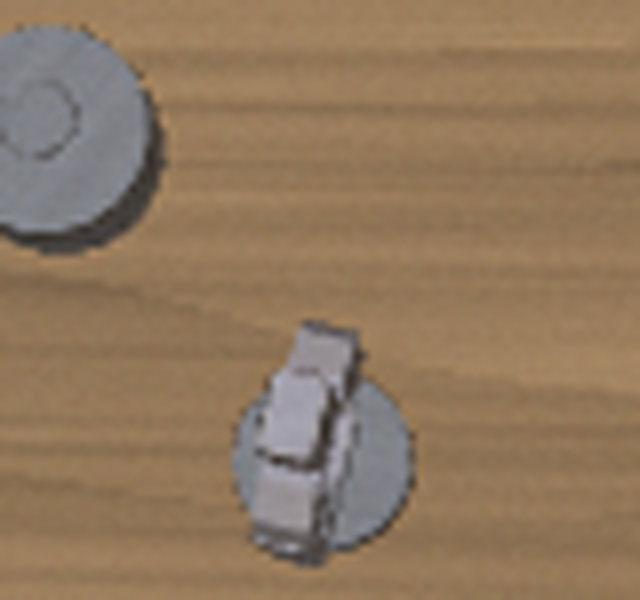

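View pics/z_top_70.png

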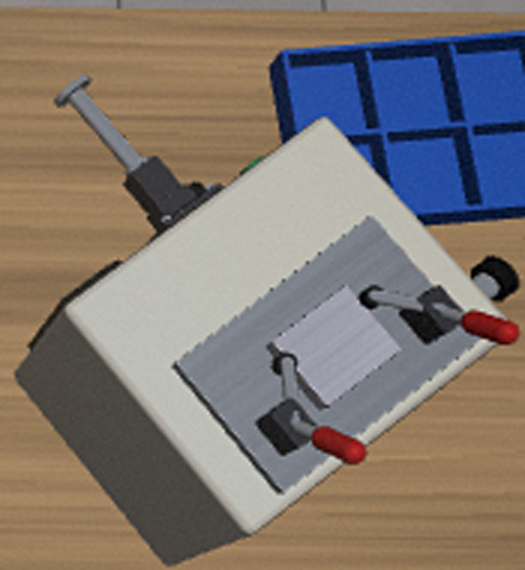

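View pics/z_scene_140.png

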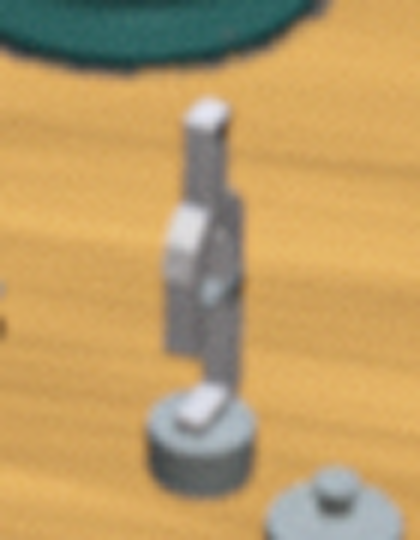

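View pics/z_scene_170.png

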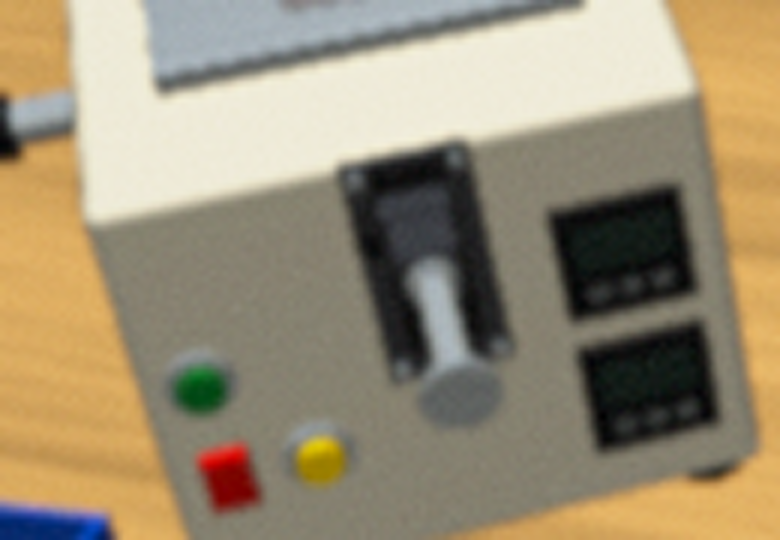

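The zoomed views show the hook's tip side facing world +x, slightly to -y, with the tab top centred near top pixel (257,277). The pin's end disc is at top pixel (394,100) and scene pixel (137,235). I'll triangulate these.

```bash
cat >> h.py <<'E'
def ray(n,u,v,s=None):
    c=get_calibration(n);r=np.linalg.inv(c["K"])@[u,v,1.]
    if n=="wrist":
        T=c["tool_from_camera"];o=s["tool_rot"]@T[:3,3]+s["position"];return o,s["tool_rot"]@T[:3,:3]@r
    T=c["cam_to_world"];return T[:3,3],T[:3,:3]@r
def plane(n,u,v,z,s=None):
    o,r=ray(n,u,v,s);return o+r*(z-o[2])/r[2]
def tri(A,B):
    (o1,r1),(o2,r2)=A,B
    t=np.linalg.lstsq(np.stack([r1,-r2],1),o2-o1,rcond=None)[0]
    p,q=o1+t[0]*r1,o2+t[1]*r2;return (p+q)/2,np.linalg.norm(p-q)
E
python3 - <<'E'
from h import *
np.set_printoptions(precision=1,suppress=True)
def tz(x,y):return 220+(x+.5)/8-.5,225+(y+.5)/8-.5
def tp(x,y):return 370+(x+.5)/3-.5,70+(y+.5)/3-.5
def sz(x,y):return 270+(x+.5)/6-.5,140+(y+.5)/6-.5
def sp(x,y):return 60+(x+.5)/6-.5,170+(y+.5)/6-.5
print("tab",plane("top",*tz(296,415),184),"disc",plane("top",*tz(324,461),28))
for a in((278,370),(332,378),(316,464),(257,446)):print(" c",plane("top",*tz(*a),184))
print("tab tri",tri(ray("top",*tz(296,415)),ray("scene",*sz(207,115))))
print("bow ends",plane("top",*tz(332,338),140),plane("top",*tz(287,515),140))
print("disc tri",tri(ray("top",*tp(73,90)),ray("scene",*sp(460,393))))
print("collar tri",tri(ray("top",*tp(135,162)),ray("scene",*sp(433,268))))
a,b=plane("top",*tp(78,98),175),plane("top",*tp(134,162),175);print(a,b,np.degrees(np.arctan2(*(b-a)[1::-1])))
a,b=plane("top",*tp(72,305),195),plane("top",*tp(325,120),195);print("roof edge",a,b,np.degrees(np.arctan2(*(b-a)[1::-1])),np.linalg.norm(b-a))
c=plane("top",*tp(250,532),195);print(c,np.degrees(np.arctan2(*(c-a)[1::-1])),np.linalg.norm(c-a))
E
```

```text
tab [447.5 143.8 184. ] disc [447.1 143.9  28. ]
 c [457.5 148.1 184. ]
 c [455.9 135.8 184. ]
 c [436.7 139.  184. ]
 c [440.5 152.4 184. ]
tab tri (array([448. , 143.1, 180.1]), np.float64(1.8305997657220632))
bow ends [469.  137.9 140. ] [427.4 147.5 140. ]
disc tri (array([ 802.5, -121.2,  165.7]), np.float64(1.8496060639077043))
collar tri (array([ 749.8, -159. ,  172.7]), np.float64(3.5382283684076663))
[ 792.2 -121.2  175. ] [ 748.1 -156.   175. ] -141.81205024147687
roof edge [ 645.  -107.8  195. ] [ 770.4 -273.9  195. ] -52.94543293438346 208.05233557611845
[ 504.6 -209.7  195. ] -144.0229026975496 173.44876734430602
```

```bash
cat >> h.py <<'E'
def go(x,y,z,yaw):
    s=state();R=s["tool_rot"];d=R.T@(np.array([x,y,z])-s["position"])/10
    y0=np.degrees(np.arctan2(R[1,0],R[0,0]));print("now",s["position"].round(1),"yaw",y0.round(1),"rows cm",d.round(2),"turn",((y0-yaw+180)%360-180).round(1),"F",s["wrist_force"].round(1),"t",s["time_s"])
E
python3 -c "
from h import *
go(447.3,143.8,405,-13)"
```

```text
now [198.  645.1 403.7] yaw 72.9 rows cm [-40.61  38.54  -0.06] turn 85.9 F [0.4 0.6 0.1] t 0.15
```

```bash
python3 -m pendant '[[[-10,9.5,0,20],[-20,19,0,40],[-30,28.5,0,60],[-36,34.5,0,76],[-40.6,38.5,0,86],[-40.6,38.5,0,86],[-40.6,38.5,0,86],[-40.6,38.5,0,86],[-40.6,38.5,0,86],[-40.6,38.5,0,86],[-40.6,38.5,0,86],[-40.6,38.5,0,86],[-40.6,38.5,0,86],[-40.6,38.5,0,86],[-40.6,38.5,0,86],[-40.6,38.5,0,86],[-40.6,38.5,0,86],[-40.6,38.5,0,86],[-40.6,38.5,0,86]]]'; python3 - <<'E'
from h import *
go(447.3,143.8,314,-13)
p,d=capture("wrist");cv2.imwrite("pics/w1.png",p[:,:,::-1]);np.save("pics/w1.npy",d)
s=state();P=cloud("wrist",d,s=s);m=(P[...,2]>176)&(P[...,2]<192)&(abs(P[...,0]-447)<40)&(abs(P[...,1]-144)<40)
q=P[m];print(len(q),q.mean(0),q.min(0),q.max(0))
r=cv2.minAreaRect(q[:,:2].astype(np.float32));print(r)
E
```

```text
time_s: 1.73
position: [446.4, 145.1, 404.2]
tool_rot: [[0.975, -0.224, -0.001], [-0.224, -0.975, -0.001], [-0.001, 0.002, -1.0]]
wrist_force: [-1.1, -0.2, -0.5]
width: 88.4
now [446.4 145.1 404.2] yaw -12.9 rows cm [0.12 0.1  9.02] turn 0.1 F [-1.1 -0.2 -0.5] t 1.7333
690 [449.55181802 145.67780408 182.0966039 ] [438.97767129 136.80096841 176.0496279 ] [459.72348695 152.69153504 185.12304769]
((449.3589782714844, 144.53041076660156), (14.978007316589355, 19.068082809448242), 77.26508331298828)
```

View pics/w1.png

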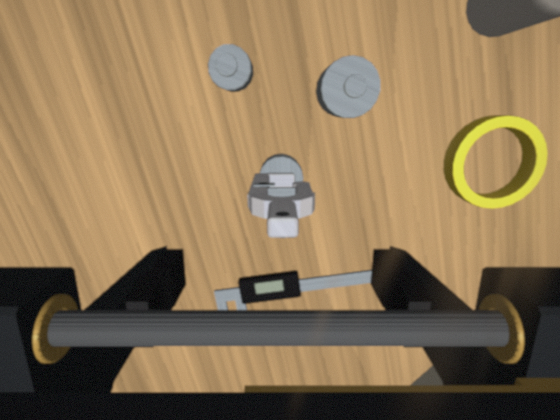

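The wrist view shows the tab centred between the jaws at (283,227), and its measured yaw of -12.7° agrees. I'll descend and grip.

```bash
python3 -m pendant '[[[0.2,0.1,2,0],[0.2,0.1,4,0],[0.2,0.1,6,0],[0.2,0.1,8,0],[0.2,0.1,9,0],[0.2,0.1,9,0],[0.2,0.1,9,0]]]' 1 20; python3 -m pendant '[[[0,0,0,0],[0,0,0,0],[0,0,0,0],[0,0,0,0],[0,0,0,0],[0,0,0,0],[0,0,0,0],[0,0,0,0],[0,0,0,0],[0,0,0,0]]]' 0 25; python3 -c "
from h import *
go(448,144.4,314,-13)"
```

```text
time_s: 2.37
position: [447.8, 144.0, 314.2]
tool_rot: [[0.975, -0.223, -0.002], [-0.223, -0.975, -0.002], [-0.001, 0.002, -1.0]]
wrist_force: [0.7, 0.9, 0.7]
width: 88.0
time_s: 3.2
position: [447.9, 144.0, 314.1]
tool_rot: [[0.975, -0.223, -0.002], [-0.223, -0.975, -0.002], [-0.001, 0.002, -1.0]]
wrist_force: [-0.6, -0.2, -0.3]
width: 23.7
now [447.9 144.  314.1] yaw -12.9 rows cm [ 0.   -0.05  0.01] turn 0.1 F [-0.6 -0.2 -0.3] t 3.2
```

```bash
python3 -m pendant '[[[0,0,0,0],[0,0,0,0],[0,0,0,0],[0,0,0,0],[0,0,0,0]]]'; python3 -m pendant '[[[0,0,-1,0],[0,0,-3,0],[0,0,-6,0],[0,0,-9,0],[0,0,-12,0],[0,0,-14,0],[0,0,-14,0],[0,0,-14,0],[0,0,-14,0]]]'; python3 -c "
from h import *
s=state();print(s['moment'])
go(680,-20,454,-53)"
```

```text
time_s: 3.62
position: [448.0, 143.9, 314.1]
tool_rot: [[0.975, -0.223, -0.002], [-0.223, -0.975, -0.002], [-0.001, 0.002, -1.0]]
wrist_force: [1.0, 0.7, -1.1]
width: 19.7
time_s: 4.37
position: [447.4, 144.0, 452.2]
tool_rot: [[0.975, -0.223, -0.005], [-0.223, -0.975, -0.003], [-0.004, 0.004, -1.0]]
wrist_force: [0.1, 0.4, -5.0]
width: 19.9
[-0.03955049  0.084508   -0.0246411 ]
now [447.4 144.  452.2] yaw -12.9 rows cm [26.33 10.81 -0.26] turn 40.1 F [ 0.1  0.4 -5. ] t 4.3667
```

```bash
python3 -m pendant '[[[3,1.2,0,5],[6,2.5,0,10],[9,3.7,0,15],[12,5,0,20],[15,6.2,0,25],[18,7.4,0,30],[21,8.7,0,35],[24,9.9,0,40],[26.3,10.8,0,40],[26.3,10.8,0,40],[26.3,10.8,0,40],[26.3,10.8,0,40],[26.3,10.8,0,40],[26.3,10.8,0,40],[26.3,10.8,0,40]]]'; python3 - <<'E'
from h import *
go(705,-51,433,-53)
s=state()
for n in("scene","top","wrist"):
    p,d=capture(n);cv2.imwrite(f"pics/{n}2.png",p[:,:,::-1]);np.save(f"pics/{n}2.npy",d)
E
```

```text
time_s: 5.62
position: [679.0, -19.1, 451.5]
tool_rot: [[0.604, -0.797, -0.005], [-0.797, -0.604, -0.002], [-0.001, 0.006, -1.0]]
wrist_force: [-0.5, 0.6, -3.7]
width: 19.8
now [679.  -19.1 451.5] yaw -52.8 rows cm [ 4.11 -0.16  1.84] turn 0.2 F [-0.5  0.6 -3.7] t 5.6167
```

View pics/wrist2.png

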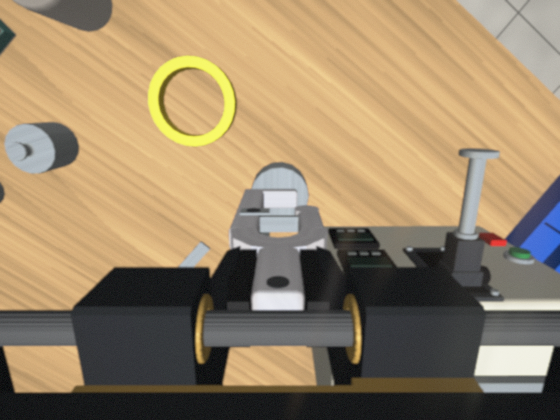

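View pics/scene2.png

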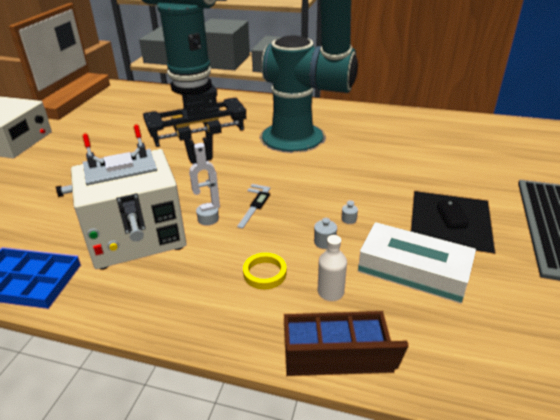

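The wrist view shows the hook upright in the jaws, its mouth facing the tester, and the pin from its disc at (478,153) to its collar at (467,236). I'll measure the pin from the wrist and top depth.

```bash
python3 - <<'E'
from h import *
np.set_printoptions(precision=1,suppress=True)
s=state()
d=np.load("pics/wrist2.npy");P=cloud("wrist",d,s=s)
im=cv2.imread("pics/wrist2.png");cv2.imwrite("pics/zw2.png",cv2.resize(im[135:285,400:530],None,fx=4,fy=4,interpolation=cv2.INTER_CUBIC))
for v in range(150,245,6):
    row=P[v,440:500];m=(row[:,2]>140)&(row[:,2]<200);q=row[m]
    if len(q):
        u=np.where(m)[0]+440;print(v,u.min(),u.max(),q[len(q)//2],"maxz",q[:,2].max())
dt=np.load("pics/top2.npy");Q=cloud("top",dt)
for t in range(0,11):
    u,v=396+t*1.9,103+t*2.1
    w=Q[int(v)-4:int(v)+5,int(u)-4:int(u)+5].reshape(-1,3);w=w[(w[:,2]>140)];print("top",len(w),np.median(w,0) if len(w) else "",w[:,2].max() if len(w) else '')
E
```

```text
150 458 497 [ 803.8 -116.9  168.8] maxz 171.21068628792727
156 462 498 [ 799.  -115.9  178.8] maxz 180.5318410756779
162 468 485 [ 796.3 -121.6  171.4] maxz 172.1323132607567
168 467 484 [ 792.8 -125.1  170.3] maxz 173.04144055924428
174 466 483 [ 788.6 -127.3  170.2] maxz 172.9474293944741
180 465 482 [ 785.3 -130.7  170.4] maxz 172.32256304647956
186 464 481 [ 781.5 -133.6  170.3] maxz 173.32135885714501
192 463 480 [ 777.5 -136.1  171.1] maxz 172.72876312816243
198 462 479 [ 773.7 -139.3  170.8] maxz 172.07422405707973
204 462 478 [ 769.7 -142.   171.1] maxz 172.78831836605116
210 461 477 [ 765.7 -144.9  171.3] maxz 172.78129796304677
216 460 476 [ 761.8 -148.5  170.4] maxz 172.34186793870765
222 459 475 [ 757.6 -150.8  171.6] maxz 172.09793903831627
228 456 474 [ 753.1 -154.2  170.2] maxz 172.56694125990862
234 446 477 [ 747.9 -154.9  171.9] maxz 173.98581734553375
240 445 483 [ 745.1 -157.1  176. ] maxz 176.95247254296152
top 80 [689.7 -68.7 393.3] 508.3146339389177
top 81 [692.7 -72.4 390.9] 496.4461883462525
top 81 [695.1 -78.9 367.5] 483.44695531750074
top 79 [698.5 -85.  365.4] 391.08870944856085
top 70 [ 769.1 -133.6  172.8] 368.23724366165004
top 68 [ 770.1 -139.4  171.3] 1103.0106037429052
top 65 [ 766.8 -142.5  171.2] 1103.0106037429052
top 61 [ 762.6 -146.6  171.2] 1103.0106037429052
top 60 [ 758.4 -150.   171.5] 1103.0106037429052
top 60 [ 753.9 -153.3  171.7] 176.0737743206579
top 69 [ 747.4 -156.9  173.9] 180.33488370530904
```

View pics/zw2.png

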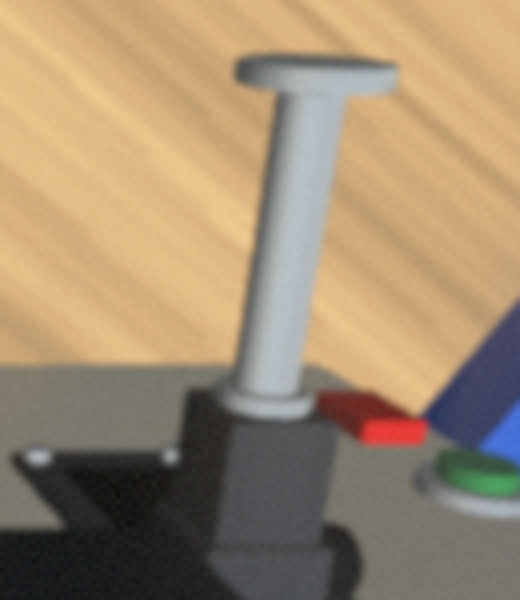

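```bash
python3 - <<'E'
from h import *
np.set_printoptions(precision=1,suppress=True)
s=state();R=s["tool_rot"]
d=np.load("pics/wrist2.npy");P=cloud("wrist",d,s=s);L=(P-s["position"])@R
for v in range(180,300,8):
    r=L[v,220:345];m=(r[:,2]>150)&(r[:,2]<300)
    if m.any():
        u=np.where(m)[0]+220;q=r[m];print(v,u.min(),u.max(),"x",q[:,0].min(),q[:,0].max(),"mid",(q[:,0].min()+q[:,0].max())/2,"y",np.median(q[:,1]),"z",np.median(q[:,2]))
for v in(170,190,210,228):print("pin tool",L[v,462:480:4])
E
```

```text
180 254 304 x -19.16376854713038 21.519379421254737 mid 1.1778054370621778 y -17.342592302471342 z 287.3331058951378
188 251 306 x -21.690923150627295 22.682787031786006 mid 0.4959319405793554 y -10.829842917095979 z 287.22625760540615
196 242 307 x -26.429935330604124 23.540683703000283 mid -1.4446258138019203 y -6.761872878353919 z 277.25376502080724
204 239 306 x -26.479162145321887 22.980991085663362 mid -1.7490855298292622 y -0.22575278725765385 z 277.5128250605969
212 236 318 x -26.498208743359356 25.35417879275002 mid -0.5720149753046684 y -9.636872933067549 z 225.62094227008632
220 232 321 x -27.20480016842362 25.44727506785602 mid -0.8787625502838008 y -8.861965327037083 z 211.99208784936613
228 229 326 x -27.184149842383896 26.609099114418896 mid -0.2875253639824997 y -8.708947423547887 z 198.50620915919367
236 229 326 x -27.278811576107532 26.103881548828898 mid -0.5874650136393171 y -8.76012047504561 z 186.10374122366844
244 229 326 x -27.6718041906391 26.659071651378905 mid -0.5063662696300977 y -8.405347281669126 z 176.17211556271837
252 225 330 x -23.58483363191744 22.982344545561837 mid -0.3012445431778019 y -9.83464239144042 z 163.30668796657915
260 220 335 x -24.32053749282082 23.98247315435323 mid -0.1690321692337946 y -9.786302854627515 z 154.9691757839011
268 254 301 x -10.03478789231538 9.70316659208729 mid -0.16581065011404483 y -7.780473484606777 z 151.38952739471563
pin tool [[235.9   3.8 452.5]
 [240.7   3.7 451.9]
 [148.9 -26.4 282.1]
 [151.2 -26.6 280.6]
 [153.8 -26.8 279.8]]
pin tool [[240.2  30.2 453.1]
 [149.  -10.2 283.4]
 [151.2 -10.6 281.7]
 [153.  -11.1 279.4]
 [156.4 -11.  279.8]]
pin tool [[149.8   7.2 285.9]
 [150.6   5.9 281.6]
 [152.7   5.4 279.9]
 [155.7   5.2 279.5]
 [266.1  57.7 454. ]]
pin tool [[149.4  21.  281.1]
 [152.9  21.2 281.6]
 [154.8  20.3 279.4]
 [160.   21.5 282.6]
 [253.3  73.3 426.7]]
```

```bash
python3 -m pendant '[[[0,0,1.3,0],[0,-0.2,2.6,0],[2,-0.4,2.65,0],[4,-0.4,2.65,0],[6,-0.4,2.65,0],[8,-0.4,2.65,0],[10,-0.4,2.65,0],[11.5,-0.4,2.65,0],[12,-0.4,2.65,0],[12,-0.4,2.65,0],[12,-0.4,2.65,0],[12,-0.4,2.65,0]]]'; python3 - <<'E'
from h import *
np.set_printoptions(precision=1,suppress=True)
s=state();R=s["tool_rot"];print(s["position"])
for n in("scene","wrist"):
    p,d=capture(n);cv2.imwrite(f"pics/{n}3.png",p[:,:,::-1]);np.save(f"pics/{n}3.npy",d)
    if n=="scene":cv2.imwrite("pics/zs3.png",cv2.resize(p[140:260,90:230,::-1],None,fx=5,fy=5,interpolation=cv2.INTER_CUBIC))
P=cloud("wrist",d,s=s);L=(P-s["position"])@R
for v in range(160,240,8):
    r=L[v,290:460];m=(r[:,2]>245)&(r[:,2]<270)&(r[:,0]>27)
    if m.any():
        u=np.where(m)[0]+290;q=r[m];print(v,u.min(),u.max(),q[len(q)//2],q[:,2].min())
E
```

```text
time_s: 6.77
position: [754.4, -111.8, 424.5]
tool_rot: [[0.604, -0.797, -0.006], [-0.797, -0.604, -0.002], [-0.002, 0.006, -1.0]]
wrist_force: [-0.2, 0.2, -3.7]
width: 19.7
[ 754.4 -111.8  424.5]
160 317 348 [ 38.4 -37.6 258.1] 257.8740547664883
168 319 348 [ 38.7 -34.1 245.6] 245.1564709275991
176 321 337 [ 35.5 -27.1 254.1] 252.3991976236884
184 321 337 [ 35.6 -21.7 252.7] 252.27300758722188
192 320 336 [ 35.  -16.1 252. ] 252.0398610061518
200 320 336 [ 35.4 -10.  253.4] 252.07400512728836
208 320 335 [ 35.   -4.  253.8] 252.55891279073882
216 320 335 [ 35.    1.4 251.7] 251.72558524769207
224 322 335 [ 36.8   7.8 252.9] 252.25235922390004
232 327 334 [ 38.5  14.  252.9] 252.34468498650483
```

View pics/wrist3.png

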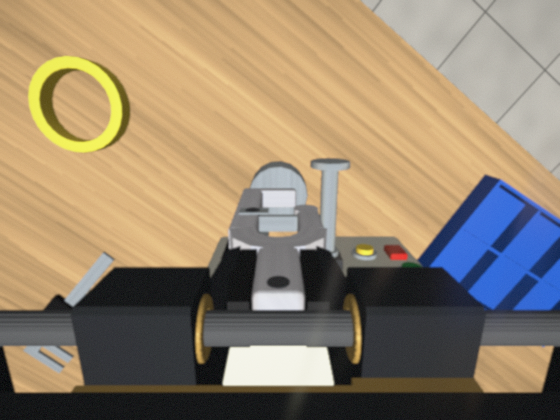

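View pics/zs3.png

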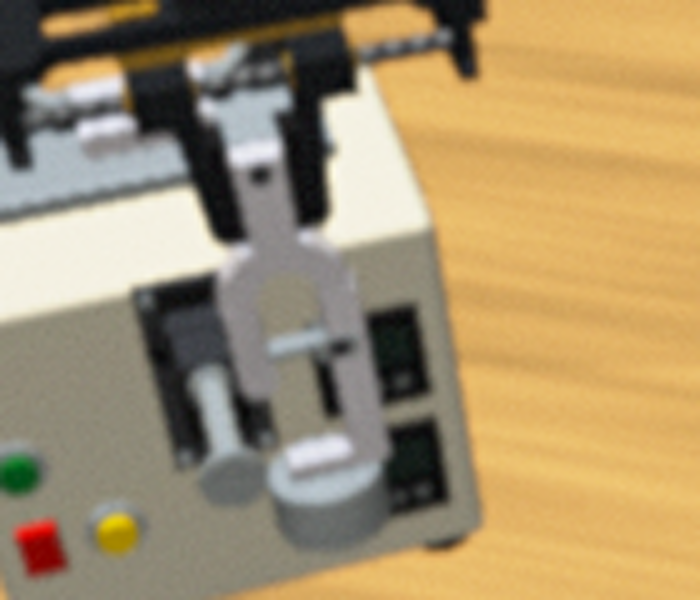

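The pin is 36 mm ahead of the hook in the tool frame, with its axis at about z=167 mm. The nose and foot both clear it by about 12 mm. I'll slide the hook in.

```bash
python3 -m pendant '[[[0.7,0,0,0],[1.4,0,0,0],[2.1,0,0,0],[2.8,0,0,0],[3.4,0,0,0],[3.7,0,0,0],[3.7,0,0,0],[3.7,0,0,0],[3.7,0,0,0]]]'; python3 - <<'E'
from h import *
np.set_printoptions(precision=1,suppress=True)
s=state();R=s["tool_rot"];print(s["position"])
for n in("scene","wrist"):
    p,d=capture(n);cv2.imwrite(f"pics/{n}4.png",p[:,:,::-1]);np.save(f"pics/{n}4.npy",d)
    if n=="scene":cv2.imwrite("pics/zs4.png",cv2.resize(p[140:260,70:210,::-1],None,fx=5,fy=5,interpolation=cv2.INTER_CUBIC))
    else: cv2.imwrite("pics/zw4.png",cv2.resize(p[150:300,200:360,::-1],None,fx=4,fy=4,interpolation=cv2.INTER_CUBIC))
P=cloud("wrist",d,s=s);L=(P-s["position"])@R
for v in range(160,240,6):
    r=L[v,240:320];m=(r[:,2]>240)&(r[:,2]<262)
    if m.any():
        u=np.where(m)[0]+240;q=r[m];print(v,u.min(),u.max(),q[len(q)//2],q[:,0].min(),q[:,0].max())
E
```

```text
time_s: 7.62
position: [776.8, -141.1, 425.1]
tool_rot: [[0.605, -0.796, -0.005], [-0.796, -0.605, -0.002], [-0.002, 0.005, -1.0]]
wrist_force: [-0.2, 0.3, -5.2]
width: 19.8
[ 776.8 -141.1  425.1]
160 258 296 [  0.  -37.5 258.8] -14.109202159313696 12.775495561965412
166 258 296 [ -0.6 -35.6 244.8] -13.70496231685609 12.530340985323884
172 269 285 [ -0.7 -30.  253.6] -6.27242784101873 4.927123434106345
178 269 285 [ -0.7 -25.9 252.7] -6.300831828891165 4.95831684609618
184 269 285 [ -0.7 -21.4 253.8] -6.329748955139223 5.015792343351685
190 269 285 [ -0.7 -17.2 253.4] -6.382252775697631 5.041208864264967
196 242 285 [ -6.4 -11.6 258.2] -26.18988119387989 5.072782532512842
202 240 285 [-13.2  -9.7 249. ] -26.0404969196372 5.087894327464593
208 269 285 [ -0.7  -4.3 252.5] -6.47209654818585 5.114111183379655
232 270 285 [  0.1  14.2 253.6] -5.834757130720894 5.253349962382298
```

View pics/zw4.png

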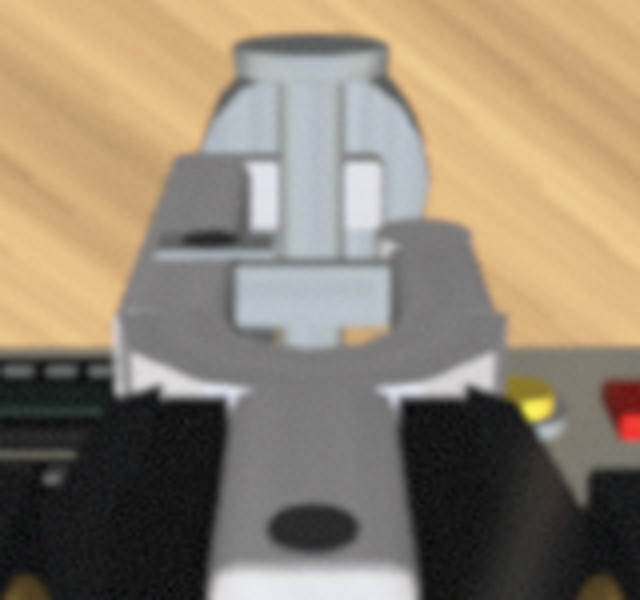

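View pics/zs4.png

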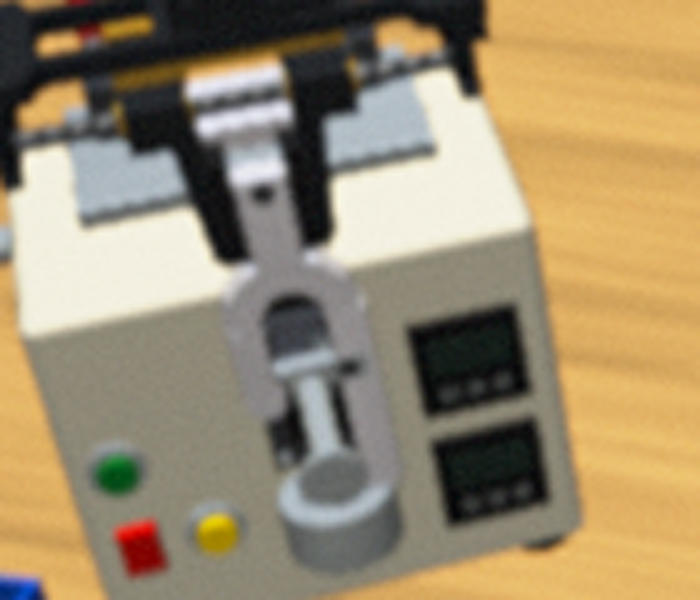

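The pin is centred in the mouth, in front of the latch, with about 0.3 mm of offset from the aim. I'll descend to just short of the latch and then go in small steps while watching the force.

```bash
python3 -m pendant '[[[0,0,0.6,0],[0,0,1.2,0],[0,0,1.8,0],[0,0,2.2,0],[0,0,2.2,0],[0,0,2.2,0]]]'; for i in 1; do python3 -m pendant '[[[0,0,0.1,0],[0,0,0.2,0],[0,0,0.2,0],[0,0,0.2,0]]]'; python3 -c "
from h import *
go(776.8,-141.1,359,-53)"; done;  python3 -m pendant '[[[0,0,0.1,0],[0,0,0.2,0],[0,0,0.2,0],[0,0,0.2,0]]]'
```

```text
time_s: 8.22
position: [776.4, -140.8, 402.1]
tool_rot: [[0.605, -0.796, -0.007], [-0.796, -0.605, -0.002], [-0.003, 0.006, -1.0]]
wrist_force: [-0.9, -0.6, -4.3]
width: 19.6
time_s: 8.55
position: [776.5, -140.9, 400.3]
tool_rot: [[0.605, -0.796, -0.006], [-0.796, -0.605, -0.002], [-0.002, 0.006, -1.0]]
wrist_force: [0.2, -0.2, -4.6]
width: 19.8
now [ 776.5 -140.9  400.3] yaw -52.8 rows cm [ 0.05 -0.04  4.13] turn 0.2 F [ 0.2 -0.2 -4.6] t 8.55
time_s: 8.88
position: [776.5, -140.9, 398.6]
tool_rot: [[0.605, -0.796, -0.006], [-0.796, -0.605, -0.002], [-0.002, 0.006, -1.0]]
wrist_force: [0.0, 0.0, -3.7]
width: 19.9
```

```bash
python3 -m pendant '[[[0,0,0.1,0],[0,0,0.2,0],[0,0,0.2,0]]]'|grep -E "force|posi|width|rot"; python3 -m pendant '[[[0,0,0.1,0],[0,0,0.2,0],[0,0,0.2,0]]]'|grep -E "force|posi|width"
```

```text
position: [776.6, -140.9, 398.2]
tool_rot: [[0.605, -0.796, -0.004], [-0.796, -0.605, -0.002], [-0.001, 0.005, -1.0]]
wrist_force: [-1.6, -0.2, 1.8]
width: 19.7
position: [776.5, -140.8, 397.0]
wrist_force: [-1.7, 0.1, 3.1]
width: 19.9
```

```bash
python3 -m pendant '[[[0,0,0.1,0],[0,0,0.2,0],[0,0,0.2,0]]]'|grep -E "force|posi|width|rot"
```

```text
position: [776.5, -140.7, 395.1]
tool_rot: [[0.605, -0.796, -0.004], [-0.796, -0.605, -0.002], [-0.001, 0.004, -1.0]]
wrist_force: [-2.3, -0.0, 3.7]
width: 19.7
```

Contact came at z=398 as predicted, and the latch load is about 8 N. It appears to be yielding, so I continue.

```bash
for r in 1; do python3 -m pendant '[[[0,0,0.1,0],[0,0,0.2,0],[0,0,0.3,0],[0,0,0.3,0]]]'|grep -E "force|posi"; done
python3 - <<'E'
from h import *
np.set_printoptions(precision=1,suppress=True)
for n in("scene","wrist"):
    p,d=capture(n)
    if n=="scene":cv2.imwrite("pics/zs5.png",cv2.resize(p[140:260,70:210,::-1],None,fx=5,fy=5,interpolation=cv2.INTER_CUBIC))
    else: cv2.imwrite("pics/zw5.png",cv2.resize(p[150:300,200:360,::-1],None,fx=4,fy=4,interpolation=cv2.INTER_CUBIC))
print(state()["position"],state()["wrist_force"])
E
```

```text
position: [776.6, -140.9, 392.1]
wrist_force: [-1.8, 0.2, 4.5]
[ 776.6 -140.9  392.2] [-1.   0.   3.9]
```

View pics/zs5.png

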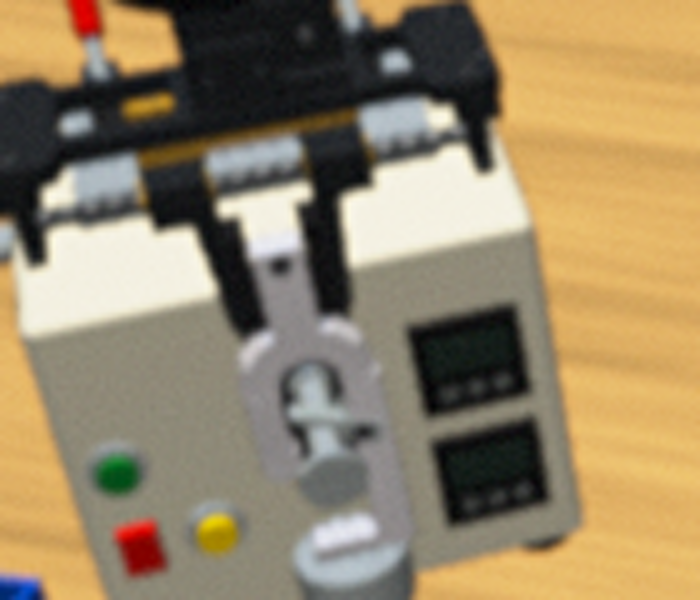

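View pics/zw5.png

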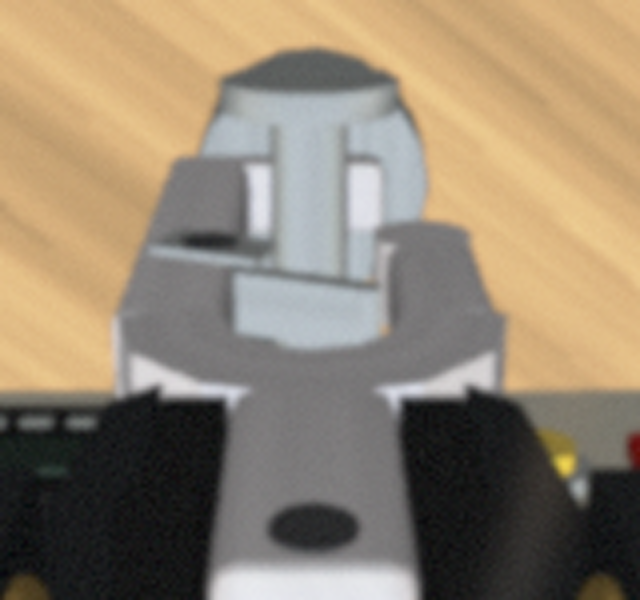

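Both views show the latch tilting upward, and the tab has not slipped. I continue.

```bash
python3 -m pendant '[[[0,0,0.15,0],[0,0,0.3,0],[0,0,0.45,0],[0,0,0.6,0],[0,0,0.6,0]]]'|grep -E "force|posi"; python3 -m pendant '[[[0,0,0.15,0],[0,0,0.3,0],[0,0,0.45,0],[0,0,0.6,0],[0,0,0.6,0]]]'|grep -E "force|posi"
```

```text
position: [776.8, -141.1, 387.2]
wrist_force: [-2.5, 0.5, 6.2]
position: [776.9, -140.5, 381.4]
wrist_force: [-1.6, 2.6, 3.7]
```

```bash
python3 -m pendant '[[[0,0,0.15,0],[0,0,0.3,0],[0,0,0.45,0],[0,0,0.6,0],[0,0,0.6,0]]]'|grep -E "force|posi"; python3 -m pendant '[[[0,0,0.15,0],[0,0,0.3,0],[0,0,0.4,0],[0,0,0.4,0]]]'|grep -E "force|posi|rot|widt"
```

```text
position: [776.7, -140.0, 374.0]
wrist_force: [-1.2, 3.7, 1.9]
position: [776.4, -139.9, 368.7]
tool_rot: [[0.605, -0.796, -0.004], [-0.796, -0.605, 0.0], [-0.003, 0.003, -1.0]]
wrist_force: [-1.6, 3.9, -0.8]
width: 19.5
```

```bash
python3 -m pendant '[[[0,0,0.1,0],[0,0,0.2,0],[0,0,0.3,0],[0,0,0.3,0]]]'|grep -E "force|posi"; python3 -m pendant '[[[0,0,0.1,0],[0,0,0.2,0],[0,0,0.2,0]]]'|grep -E "force|posi|rot|widt"
```

```text
position: [775.9, -139.7, 363.9]
wrist_force: [-2.9, 3.5, -3.6]
position: [776.1, -140.5, 360.8]
tool_rot: [[0.605, -0.796, -0.007], [-0.796, -0.605, -0.0], [-0.004, 0.006, -1.0]]
wrist_force: [1.6, -0.9, -3.5]
width: 19.8
```

```bash
python3 -m pendant '[[[0,0,0.1,0],[0,0,0.2,0],[0,0,0.2,0]]]'|grep -E "force|posi|rot|widt"
```

```text
position: [776.1, -141.0, 358.4]
tool_rot: [[0.605, -0.797, -0.007], [-0.797, -0.605, -0.001], [-0.003, 0.006, -1.0]]
wrist_force: [0.3, 0.5, -4.6]
width: 20.0
```

```bash
python3 -m pendant '[[[0,0,0.1,0],[0,0,0.1,0],[0,0,0.1,0]]]'|grep -E "force|posi"
python3 - <<'E'
from h import *
for n in("scene","wrist"):
    p,d=capture(n)
    if n=="scene":cv2.imwrite("pics/zs6.png",cv2.resize(p[160:280,70:210,::-1],None,fx=5,fy=5,interpolation=cv2.INTER_CUBIC))
    else: cv2.imwrite("pics/zw6.png",cv2.resize(p[150:300,200:360,::-1],None,fx=4,fy=4,interpolation=cv2.INTER_CUBIC))
print(state()["position"],state()["wrist_force"])
E
```

```text
position: [776.2, -141.2, 357.6]
wrist_force: [0.2, -0.4, -3.7]
[ 776.1480689  -141.11488894  357.60662451] [ 0.4741348  -0.63384897 -3.26345329]
```

View pics/zs6.png

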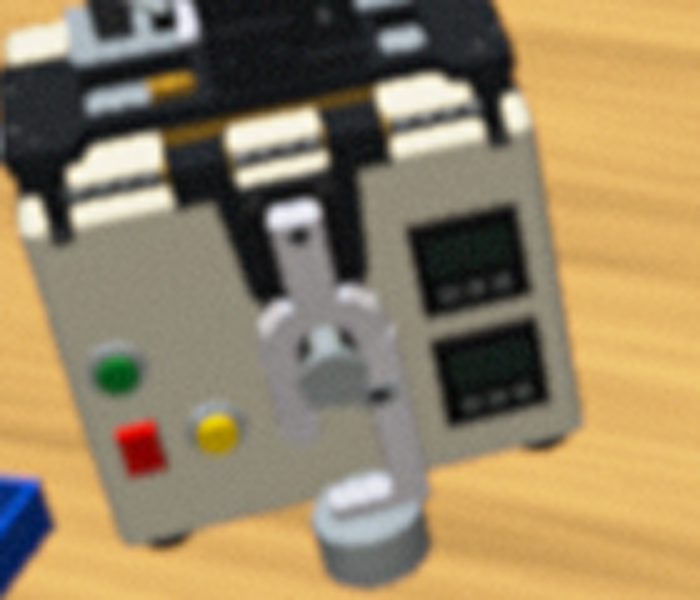

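View pics/zw6.png

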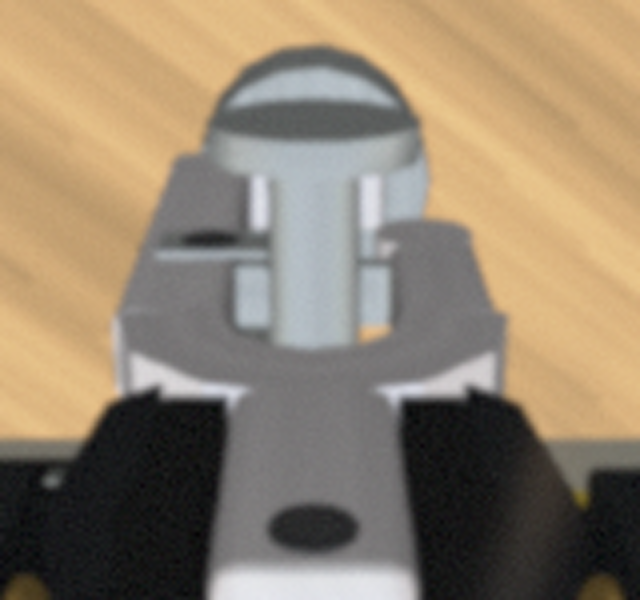

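The latch is level again behind the pin, and the pin is in the bow. Now the lift: the pin should bear on the latch at about z=382.

```bash
python3 -m pendant '[[[0,0,-0.4,0],[0,0,-0.8,0],[0,0,-1.2,0],[0,0,-1.6,0],[0,0,-2,0],[0,0,-2.1,0],[0,0,-2.1,0],[0,0,-2.1,0]]]'|grep -E "force|posi"; python3 -m pendant '[[[0,0,-0.1,0],[0,0,-0.1,0],[0,0,-0.1,0]]]'|grep -E "force|posi"
```

```text
position: [776.3, -141.1, 378.8]
wrist_force: [-0.2, 0.2, -3.7]
position: [776.2, -141.1, 379.5]
wrist_force: [0.1, -0.4, -4.0]
```

```bash
python3 -m pendant '[[[0,0,-0.1,0],[0,0,-0.1,0],[0,0,-0.1,0]]]'|grep -E "force|posi"
```

```text
position: [776.3, -141.1, 380.5]
wrist_force: [-0.5, -1.1, -4.3]
```

```bash
python3 -m pendant '[[[0,0,-0.1,0],[0,0,-0.1,0],[0,0,-0.1,0]]]'|grep -E "force|posi"
```

```text
position: [776.3, -141.1, 381.7]
wrist_force: [0.6, -0.3, -4.6]
```

```bash
python3 -m pendant '[[[0,0,-0.05,0],[0,0,-0.05,0],[0,0,-0.05,0]]]'|grep -E "force|posi"
```

```text
position: [776.3, -141.1, 382.3]
wrist_force: [0.7, -0.3, -4.8]
```

```bash
python3 -m pendant '[[[0,0,-0.05,0],[0,0,-0.05,0],[0,0,-0.05,0]]]'|grep -E "force|posi"
```

```text
position: [776.3, -141.1, 382.7]
wrist_force: [-0.2, 0.8, -4.1]
```

```bash
python3 -m pendant '[[[0,0,-0.05,0],[0,0,-0.05,0],[0,0,-0.05,0]]]'|grep -E "force|posi"
```

```text
position: [776.3, -141.1, 382.8]
wrist_force: [0.1, 0.7, -5.2]
```

```bash
python3 -m pendant '[[[0,0,-0.05,0],[0,0,-0.05,0],[0,0,-0.05,0]]]'|grep -E "force|posi"
```

```text
position: [776.3, -141.1, 383.0]
wrist_force: [0.2, -0.6, -5.5]
```

```bash
python3 -m pendant '[[[0,0,-0.05,0],[0,0,-0.05,0],[0,0,-0.05,0]]]'|grep -E "force|posi"
```

```text
position: [776.3, -141.1, 383.1]
wrist_force: [0.3, -0.1, -7.1]
```

```bash
python3 -m pendant '[[[0,0,-0.08,0],[0,0,-0.08,0],[0,0,-0.08,0]]]'|grep -E "force|posi"
```

```text
position: [776.3, -141.1, 383.2]
wrist_force: [0.9, -0.4, -10.1]
```

```bash
python3 -m pendant '[[[0,0,-0.08,0],[0,0,-0.08,0],[0,0,-0.08,0]]]'|grep -E "force|posi"
```

```text
position: [776.3, -141.2, 383.3]
wrist_force: [2.2, 0.1, -12.7]
```

The wrist force is now about 8 N above the hanging weight. I'll hold the target while taking pictures, which also gives the dwell time.

```bash
python3 - <<'E'
from h import *
for n in("scene","wrist","scene","wrist","scene","wrist"):
    p,d=capture(n);s=state();print(s["time_s"],s["position"].round(1),s["wrist_force"].round(1),s["width"])
    if n=="scene":cv2.imwrite("pics/zs7.png",cv2.resize(p[160:280,70:210,::-1],None,fx=5,fy=5,interpolation=cv2.INTER_CUBIC))
    else: cv2.imwrite("pics/zw7.png",cv2.resize(p[150:300,200:360,::-1],None,fx=4,fy=4,interpolation=cv2.INTER_CUBIC))
E
```

```text
16.05 [ 776.3 -141.2  383.4] [  2.8  -1.  -12.1] 20.014324695553015
16.1 [ 776.3 -141.2  383.4] [  2.5  -0.8 -11.3] 19.956425829254833
16.15 [ 776.3 -141.1  383.4] [  1.6  -1.4 -12.9] 19.608270561341282
16.2 [ 776.3 -141.2  383.4] [  2.5  -0.1 -12.9] 20.077719261927566
16.25 [ 776.3 -141.1  383.4] [  2.8   0.8 -12.7] 19.511320976642565
16.3 [ 776.3 -141.1  383.4] [  3.2  -0.7 -13.2] 19.134422171417988
```

View pics/zw7.png

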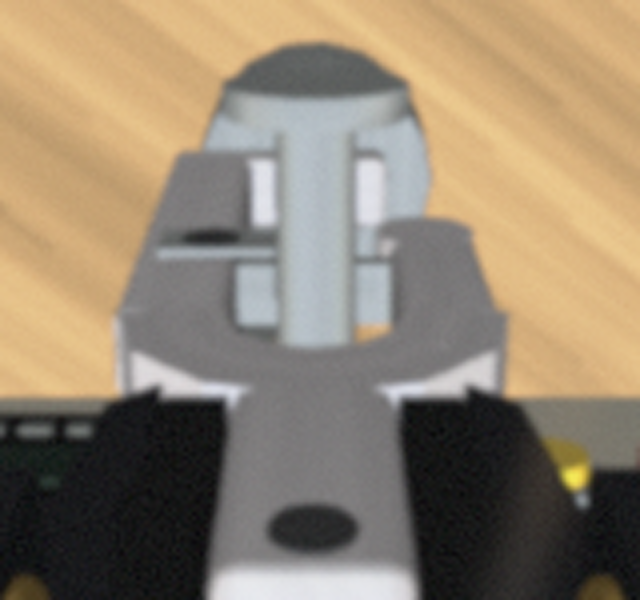

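View pics/zs7.png

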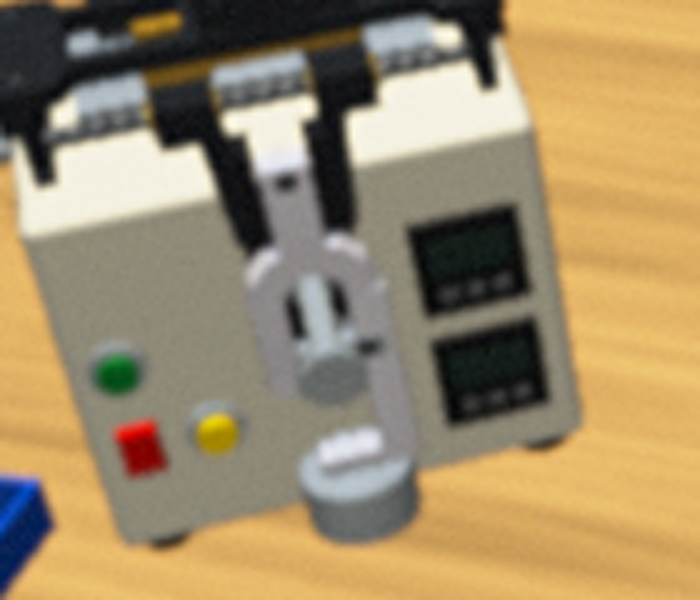

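The latch is still level with the pin on its upper face, and 8 to 9 N was held for over 0.3 s. I'll lower it until the pin takes the weight.

```bash
python3 -m pendant '[[[0,0,0.4,0],[0,0,0.8,0],[0,0,1.2,0],[0,0,1.6,0],[0,0,2,0],[0,0,2.4,0],[0,0,2.5,0],[0,0,2.5,0],[0,0,2.5,0]]]'|grep -E "force|posi"; python3 -m pendant '[[[0,0,0.05,0],[0,0,0.05,0],[0,0,0.05,0]]]'|grep -E "force|posi"
```

```text
position: [776.1, -141.1, 358.5]
wrist_force: [-0.5, -0.4, -4.3]
position: [776.1, -141.2, 358.1]
wrist_force: [0.1, -0.5, -3.5]
```

```bash
python3 -m pendant '[[[0,0,0.08,0],[0,0,0.08,0],[0,0,0.08,0]]]'|grep -E "force|posi"
```

```text
position: [776.1, -141.2, 357.6]
wrist_force: [-0.2, -0.0, -3.7]
```

```bash
python3 -m pendant '[[[0,0,0.08,0],[0,0,0.08,0],[0,0,0.08,0]]]'|grep -E "force|posi"
```

```text
position: [776.2, -141.2, 357.3]
wrist_force: [-1.0, 0.2, -0.9]
```

```bash
python3 -m pendant '[[[0,0,0.06,0],[0,0,0.06,0],[0,0,0.06,0]]]'|grep -E "force|posi"
```

```text
position: [776.1, -141.2, 357.3]
wrist_force: [-2.1, 0.4, 1.1]
```

The pin now carries the weight: wrist Fz has gone from -4 N to about 0. I'll open the gripper.

```bash
python3 -m pendant '[[[0,0,0,0],[0,0,0,0],[0,0,0,0],[0,0,0,0],[0,0,0,0],[0,0,0,0],[0,0,0,0],[0,0,0,0]]]' 0.6 | grep -E "force|posi|width"
python3 - <<'E'
from h import *
p,d=capture("wrist");cv2.imwrite("pics/w8.png",p[:,:,::-1])
E
```

```text
position: [776.2, -141.1, 357.2]
wrist_force: [-0.4, -0.1, -1.5]
width: 52.9
```

View pics/w8.png

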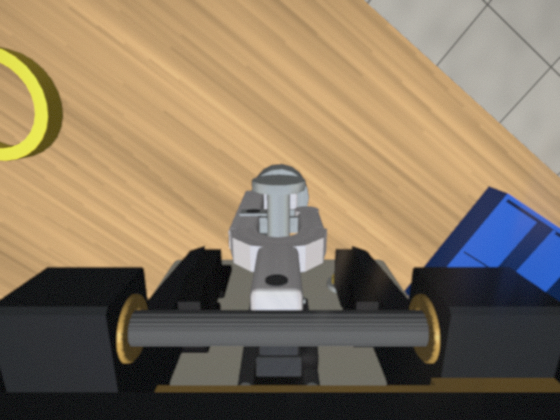

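The jaws are open on both sides of the tab at (278,290), clear of it, and the weight hangs upright. I'll retreat straight up.

```bash
python3 -m pendant '[[[0,0,-0.5,0],[0,0,-1.5,0],[0,0,-3,0],[0,0,-5,0],[0,0,-7,0],[0,0,-9,0],[0,0,-11,0],[0,0,-12,0],[0,0,-12,0],[0,0,-12,0],[0,0,-12,0],[0,0,-12,0],[0,0,-12,0],[0,0,-12,0],[0,0,-12,0],[0,0,-12,0],[0,0,-12,0],[0,0,-12,0],[0,0,-12,0],[0,0,-12,0]]]' | grep -E "time|force|posi|width"
python3 - <<'E'
from h import *
for n in("scene","wrist"):
    p,d=capture(n)
    if n=="scene":cv2.imwrite("pics/s9.png",p[:,:,::-1]);cv2.imwrite("pics/zs9.png",cv2.resize(p[160:280,70:210,::-1],None,fx=5,fy=5,interpolation=cv2.INTER_CUBIC))
    else: cv2.imwrite("pics/w9.png",p[:,:,::-1])
E
```

```text
time_s: 20.43
position: [777.0, -141.0, 477.4]
wrist_force: [0.0, -0.6, -0.1]
width: 52.9
```

View pics/w9.png

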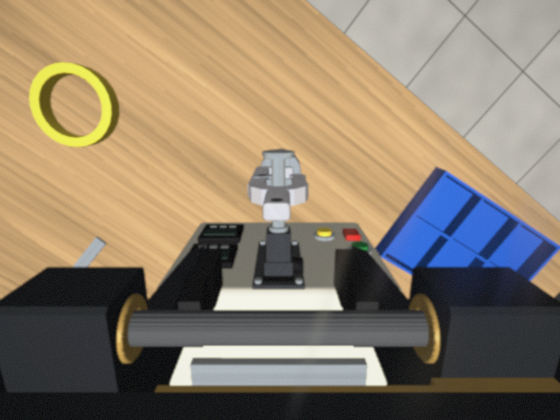

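View pics/zs9.png

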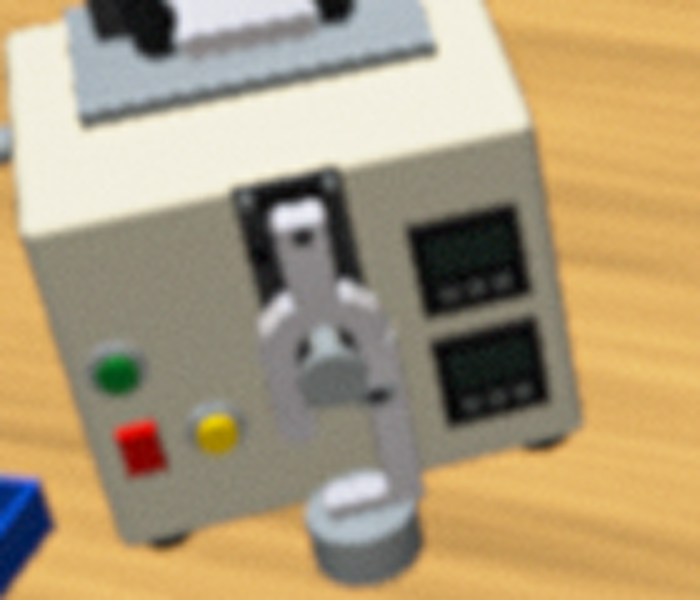

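View pics/s9.png

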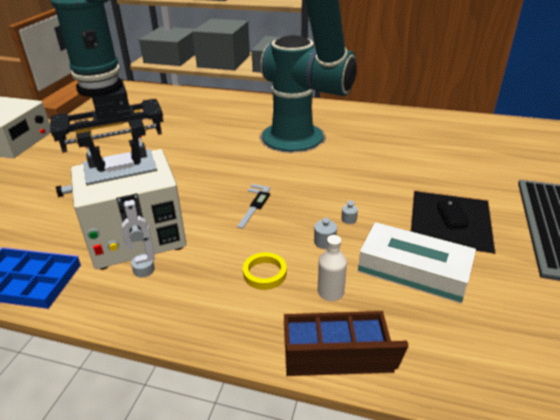

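The weight hangs on the pin, the robot is clear, and the other objects are where they were. I'll let any swing die out and compare frames.

```bash
for i in 1 2 3; do python3 -m pendant '[[[0,0,0,0],[0,0,0,0],[0,0,0,0],[0,0,0,0],[0,0,0,0],[0,0,0,0],[0,0,0,0],[0,0,0,0],[0,0,0,0],[0,0,0,0],[0,0,0,0],[0,0,0,0],[0,0,0,0],[0,0,0,0],[0,0,0,0],[0,0,0,0],[0,0,0,0],[0,0,0,0],[0,0,0,0],[0,0,0,0]]]' | grep time; done
python3 - <<'E'
from h import *
L=[]
for i in range(8):
    p,d=capture("scene");L.append(p[240:290,115:170].astype(int))
print([np.abs(a-L[0]).mean().round(2) for a in L])
c=[]
for a in L:
    m=(a[...,0]-a[...,2]<25); m[:10]=0; ys,xs=np.nonzero(m); c.append((xs.mean().round(2),ys.mean().round(2),len(xs)))
print(c)
s=state()
p,d=capture("wrist");cv2.imwrite("pics/zw10.png",cv2.resize(p[130:280,200:360,::-1],None,fx=4,fy=4,interpolation=cv2.INTER_CUBIC))
P=cloud("wrist",d,s=s)
m=(abs(P[...,0]-775)<30)&(abs(P[...,1]+141)<30)&(P[...,2]>222)&(P[...,2]<240);q=P[m]
print("tab top",len(q),q.mean(0))
m=(abs(P[...,0]-775)<45)&(abs(P[...,1]+141)<45)&(P[...,2]>62)&(P[...,2]<80);q=P[m]
print("disc top",len(q),q.mean(0),q.min(0),q.max(0))
E
```

```text
time_s: 22.2
time_s: 23.87
time_s: 25.53
[np.float64(0.0), np.float64(1.8), np.float64(1.86), np.float64(1.81), np.float64(1.85), np.float64(1.86), np.float64(1.81), np.float64(1.84)]
[(np.float64(23.02), np.float64(20.08), 716), (np.float64(23.06), np.float64(20.12), 717), (np.float64(23.03), np.float64(20.05), 724), (np.float64(23.03), np.float64(20.06), 718), (np.float64(23.1), np.float64(20.1), 712), (np.float64(23.0), np.float64(20.16), 722), (np.float64(23.14), np.float64(20.14), 719), (np.float64(23.05), np.float64(20.16), 710)]
tab top 502 [ 775.94996237 -138.73251406  224.9592444 ]
disc top 342 [ 785.64151596 -140.84638046   71.872594  ] [ 765.29461459 -160.91804915   63.61777122] [ 800.74347958 -117.0439911    79.95416753]
```

View pics/zw10.png

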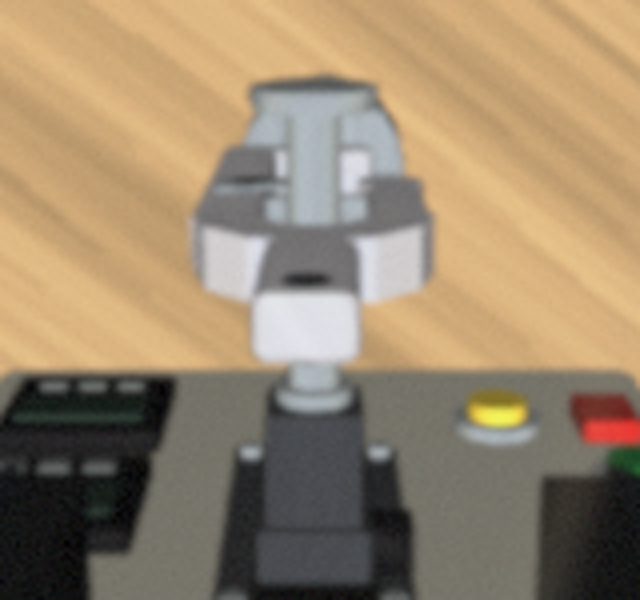

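```bash
python3 -c "
from station import *
print(close_job())"
```

```text
the job is handed in; nothing more can be done
None
```

The check weight hangs on the tester's load pin with its latch shut. I handed the job in at about 26 s; no verdict is reported.

- **Putting it on:** I gripped the tab, slid the hook's open side under the pin and lowered it. The latch began to yield at about 8 N, with a peak of roughly 11 N as estimated from the wrist force. It snapped shut about 3 to 4 mm before home, and the pictures showed it level behind the pin.
- **Proving the latch:** I lifted the weight until the pin bore on the inside of the shut latch. It held about 8 to 9 N for more than 0.3 s and stayed level in both pictures.
- **Hanging it:** I then lowered it until the wrist force showed the pin carrying the weight, opened the gripper and moved straight up.

**Last checks:**
- The weight is at rest, with image drift under 0.15 px over eight frames.
- It is within roughly 0.03 rad of plumb and its underside is about 41 to 44 mm above the bench.
- The latch is level below the pin and the robot touches nothing. The other things look unmoved by eye; I did not measure them.

**Where readings differed:** the pin sits about 8 mm below nominal, at the bottom of its stated range. The depth readings put the hook seat 8 to 10 mm below nominal, while contact during lowering gave about 8 mm. Both are within the 12 mm limit. The latch and pin forces are inferred from the wrist sensor, not measured directly.

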